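Hang the draining basket and start its timer

ROBOT

A 6-joint arm with a two-finger parallel gripper is mounted at the origin on a cart in front of the work surface, level with it; the furniture and walls round the work are solid. World frame = base frame: x ahead of the robot, y to its left, z up, the work surface at z = 0. Lengths are in m, angles in rad, forces in N, time in s.
With the tool pointing down it reaches from about 0.35 to 0.975 m from the base axis. Payload 7.1 kg.
Tool frame: the origin (TCP) lies midway between the tips of the shut fingers; the grasp point (between the pads) lies 19 mm behind it; z points along the fingers, y is the line along which they close (so a half turn about z gives the same grasp; the last joint's range is limited). The gripper opens to 88 mm and grips with 3 to 60 N. Pads are 20 mm wide; open, the fingers measure 115 mm over their backs; the gripper's body (75 mm by 178 mm) begins 61 mm behind the grasp point.
Start: joints at [-0.019, 0.423, 1.63, -0, 1.089, -0.019], TCP at [0.625, 0, 0.223] pointing down, gripper open.
Joint ranges: [-3, 3], [-0.9, 2.11], [0.09, 2.58], [-1.31, 4.45], [0.11, 2.69], [-2.54, 2.54]. Speed limits (rad/s): [2.39, 2.39, 3.01, 3.14, 3.14, 3.14].

INTERFACE

Orientations are given as a rotation vector (axis times angle).
In Python, from station import env gives the robot as it stands. The module is installed in compiled form; this text tells all that it offers.
- The arm moves only by the tool send_rows, never from a script. Its argument "increments" is a list of rows, each a list of 7 numbers: the shift along the tool's x, y, z scaled (see below), then the turn, a rotation vector about the tool's x, y, z scaled (see below), then the opening, from -1 (shut) to 1 (fully open). In form: [[dx, dy, dz, ax, ay, az, gripper], ...]. A call has exactly 10 rows; each row shifts and turns the commanded pose from where the row before left it, along the tool's axes as they then stand; what a row does not reach is not made up. The controller multiplies each number of a shift by 0.08 m and each number of a turn by 180 degrees. A row lasts 1/12 s, in which the tool goes at most 41.7 mm and 7.16 degrees, less where a joint would pass 70% of its speed; a pose out of reach is approached as far as the arm can. A call with a number of a shift or a turn outside -1 to 1 is refused whole. A call with a gripper value outside its range is refused whole. The fingers move at their own pace and stop on an object; the grip force is fixed at half the most. Time passes only in rows, so rows that do not move let the fingers close, or fill a call up. It gives the time, the measured TCP pose, the force, the opening and the grip force at its end, in the units of the state.
- env.read_state(): the state, without advancing time (a new reading comes with each control period).
- env.read_camera(name): name is "scene" or "side" or "wrist"; returns a dict with "frame" (400x640x3 uint8, blue, green, red), "mtx" (3x3 intrinsics, pixels), "world_to_cam" (4x4, takes a point from world to camera coordinates); the wrist camera has in their place "hand_eye" (4x4, takes a point from camera to tool coordinates, whose origin is the TCP and whose axes are the flange's). Camera axes: x right, y up, looking along -z (the intrinsics and any distortion apply to the point x, -y, -z); pixel columns grow to the right and rows downward; lengths in m; the calibration is good to about 2 mm. A picture is of the moment at which its call begins: read the wrist's pose just before it. There is no depth.
- env.hand_in(): hands the job in; it is judged then, once.
The state is a dict: "t": time; "joints": joint angles; "qvel": joint speeds; "joint_torque": joint torques, N m; "tcp_pos": TCP position; "tcp_rot": TCP orientation; "ft_force": force on the tool from outside, world axes, zero at the start; "ft_torque": the same for the moment, N m; "opening": finger opening in m; "grasp_force": force on a finger pad.
Only numpy, scipy, OpenCV 4.12 (cv2) and the standard library are available. Lean on these libraries where they do the work, as an engineer would, in place of code of your own. Each camera call takes 0.05 s, during which the arm holds its last target. There are 200 camera calls.

TASK

Hang the wire draining basket by its carrying bar on the J-hook under the stand's little shelf, with the hook between the bar's two black grips so that the basket hangs about level, and let go of it. Once it hangs there, start the drain timer by pushing its red plunger all the way down, and let it spring back up. Leave the cup, the ramekin beside the stand and the salt shaker where they are.

Things in the scene. Friction and masses are not known exactly. Their poses are not given: they have to be found in the camera images.
- basket: Loose wire basket, steel, 0.18 kg: tray 160 (its x) x 100 (y) x 55 mm high; rigid carrying bar along x over the middle, axis 125 mm above the underside, on an 8 mm wire post at each end (x +-76 mm). On the bar two black grips, 13 mm wide (y), 14 high, from |x| = 16 to 68 mm; between them bare 9 mm rod. Origin: centre of the underside; z up.
- grip (a point): Place to hold on the black grip at the basket's -x end (x = -52 mm, 125 mm above its underside); axes as the basket's.
- bar_mid (a point): Middle of the bare part of the basket's carrying bar, on the bar's axis (125 mm above the basket's origin); axes as the basket's.
- stand: Fixed stand, open at its front (-x) and sides: steel drip tray x -75..115, y -100..100, 16 mm high; two 14 mm uprights at x = 100, y = +-85 mm; on them a wooden shelf with a ramekin and a spice jar fixed on top; under it only a J-hook. Origin: underside, straight below the hook's bowl; z up.
- shelf_edge (a point): Middle of the lower front edge of the stand's shelf: 50 mm in front (-x) of the hook, 335 mm above the worktop. Shelf: 165 deep, 200 wide, 16 mm thick. A gripper pointing straight down would hit it on the way to the hook; hold the front grip and lean the gripper back to the front by 30 to 40 degrees. Axes as the stand's.
- hook_seat (a point): Where the bar's axis lies when hung, 194.5 mm above the stand's origin; axes as the stand's. The dark J-hook (8 mm wire) lies in the y-z plane: shank from the shelf at y = +21 mm, bowl 4.5 mm below this point, tip turned up at y = -21 mm to 17.5 mm above it; 34 mm clear inside. The bar, held along the stand's x, goes in from the -y side over the tip, then down.
- drain_timer: Fixed drain timer: white box 70 (x) x 80 (y) x 46 mm with a red round plunger on top. Origin: centre of the underside; z up.
- plunger (a joint): Travel of the timer's red plunger in m: 0 = up, 0.012 = fully down (sprung, about 2 N at the start, 8 N fully down).
- plunger_top (a point): Centre of the top face of the red plunger (34 mm diameter), 75 mm above the worktop when up; it moves down with the plunger.
- cup: Bystander: white espresso cup with handle, 63 x 92 x 51 mm. Origin: centre of its underside's extents.
- ramekin: Bystander: white ramekin on the worktop, diameter 69, height 38 mm. Origin: centre of the underside.
- salt_shaker: Bystander: clear salt shaker with grey top, diameter 44, height 90 mm. Origin: centre of the underside.

How it is judged:
On the way, in this order (a step that is already met when the one before it is completed fails the run):
1. the basket hangs on the hook by its bar and is let go (x of bar_mid in the frame of hook_seat between -0.018 and 0.018 m and y of bar_mid in the frame of hook_seat between -0.017 and 0.017 m and z of bar_mid in the frame of hook_seat between -0.01 and 0.014 m and angle between basket's own z axis and vertical below 0.25 rad and contact force between the fingers and basket below 0.05 N), for 0.3 s.
2. the plunger is fully down while the basket hangs on the hook (x of bar_mid in the frame of hook_seat between -0.018 and 0.018 m and y of bar_mid in the frame of hook_seat between -0.017 and 0.017 m and z of bar_mid in the frame of hook_seat between -0.01 and 0.014 m and angle between basket's own z axis and vertical below 0.25 rad and value of joint plunger above 0.0105 m), for 0.1 s.
At the end, for the whole second after the job is handed in: The basket hangs at rest (below 50 mm/s) on the hook: the middle of its bar within 18 mm of the hook seat along the stand's x, 17 mm along its y, and between 10 mm below and 14 mm above it, the basket tilted less than 0.25 rad; the plunger is back up (less than 2 mm down) (x of bar_mid in the frame of hook_seat between -0.018 and 0.018 m and y of bar_mid in the frame of hook_seat between -0.017 and 0.017 m and z of bar_mid in the frame of hook_seat between -0.01 and 0.014 m and angle between basket's own z axis and vertical below 0.25 rad and linear speed of basket below 0.05 m/s and value of joint plunger below 0.002 m); the robot touches nothing.
It fails at once if the cup, ramekin or salt shaker is moved more than 30 mm or tipped more than 0.5 rad (distance of any of cup, ramekin, salt_shaker from where it was at the start of the episode above 0.03 m or angle between any of cup, ramekin, salt_shaker's own z axis and vertical above 0.5 rad).
It also fails if it takes over 58 s, if anything falls off the work surface, if the arm or the gripper's body presses on something with over 40 N, if the wrist force passes 120 N, or if a joint passes its speed limit or range.

## Working session

There is one attempt and no reset: what is moved stays moved. The work goes in short steps, Python scripts to look and compute and a tool call to move; the robot and the scene stay as the last step left them, time stands still between calls to the robot, and variables do not carry over. Pictures are saved under pics/ and viewed, at most 10 in all, crops included, and the job is handed in when it is done.

Besides the shell and the picture viewer there is one more tool, called as name(argument=value, ...) on one line, values as JSON. send_rows: Moves the arm, as the interface text tells. Shifts and turns lie within -1 to 1; 1 stands for 0.08 m of shift or 180 degrees of turn. Its arguments: {"type":"object","properties":{"increments":{"type":"array"}},"required":["increments"]}

```bash
mkdir -p pics; cat > h.py <<'E'
import numpy as np, cv2, pickle
from scipy.spatial.transform import Rotation as R
from station import env
def ray(c,u,v):
    p=cv2.undistortPoints(np.array([[[u,v]]],float),c['mtx'],None)[0,0]
    W=np.linalg.inv(c['world_to_cam']); d=W[:3,:3]@np.array([p[0],-p[1],-1]); return W[:3,3],d/np.linalg.norm(d)
def onz(c,u,v,z):
    o,d=ray(c,u,v); return o+d*(z-o[2])/d[2]
def tri(c1,p1,c2,p2):
    o1,d1=ray(c1,*p1);o2,d2=ray(c2,*p2)
    s=np.linalg.lstsq(np.c_[d1,-d2],o2-o1,rcond=None)[0]
    a,b=o1+s[0]*d1,o2+s[1]*d2; return (a+b)/2,np.linalg.norm(a-b)
def proj(c,P):
    q=c['world_to_cam']@np.r_[P,1]; r=c['mtx']@np.array([q[0],-q[1],-q[2]]); return r[:2]/r[2]
def snap(n,tag):
    c=env.read_camera(n); pickle.dump(c,open(f'pics/{tag}.pkl','wb')); cv2.imwrite(f'pics/{tag}.png',c['frame']); return c
def load(tag): return pickle.load(open(f'pics/{tag}.pkl','rb'))
E
python3 - <<'E'
from h import *
for n in('scene','side'):
    c=snap(n,n+'0'); print(n,list(c.keys()),np.linalg.inv(c['world_to_cam'])[:3].round(3).tolist(),c['mtx'].round(1).tolist())
print(env.read_state())
E
```

```text
scene ['frame', 'mtx', 'world_to_cam'] [[-0.865, 0.341, -0.369, -0.068], [-0.502, -0.558, 0.661, 1.162], [0.019, 0.757, 0.653, 1.323]] [[514.4, 0.0, 316.6], [0.0, 514.4, 199.8], [0.0, 0.0, 1.0]]
side ['frame', 'mtx', 'world_to_cam'] [[0.999, 0.031, -0.041, 0.512], [-0.051, 0.59, -0.806, -1.038], [-0.001, 0.807, 0.59, 0.977]] [[494.3, 0.0, 320.0], [0.0, 494.3, 200.9], [0.0, 0.0, 1.0]]
{'t': 0.1, 'joints': array([-1.89965194e-02,  4.23758985e-01,  1.63059604e+00,  4.54117922e-06,
        1.08860543e+00, -1.89964472e-02]), 'qvel': array([-0.00029752, -0.00275274, -0.00366421,  0.00115281,  0.00054083,
       -0.00091565]), 'joint_torque': array([ 6.49496542e-04, -5.45618248e+01, -2.74323839e+01,  6.46709581e-02,
        1.88581715e-02,  1.54216096e-06]), 'tcp_pos': array([6.24502855e-01, 3.85857005e-05, 2.21989716e-01]), 'tcp_rot': array([-2.22074490e+00, -2.22074006e+00,  1.48510148e-03]), 'ft_force': array([-0.44207391,  0.49762365,  0.35654662]), 'ft_torque': array([-0.0021289 ,  0.03520748,  0.00207179]), 'grasp_force': 0.0, 'opening': 0.08734662397690338}
```

View pics/scene0.png

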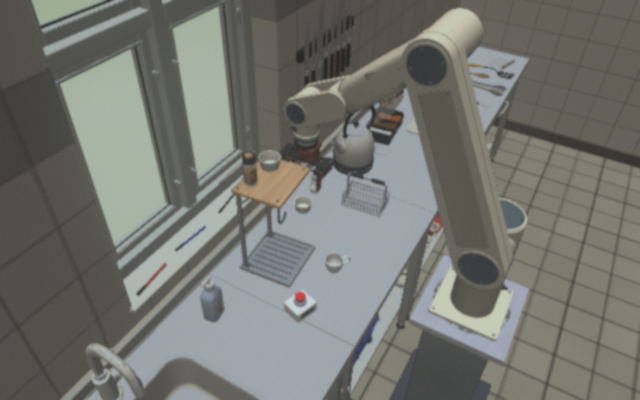

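View pics/side0.png

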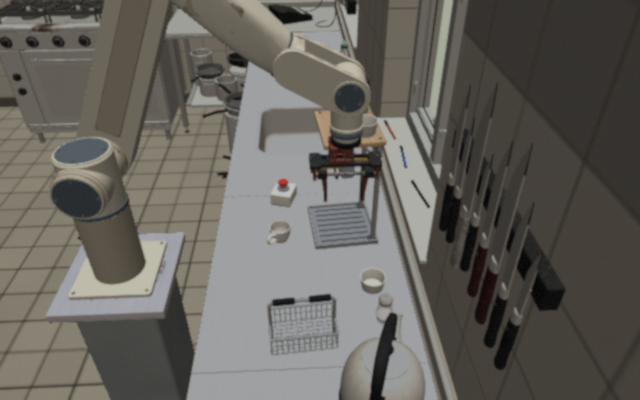

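The scene view shows the shelf (270,182), hook tip (~281,215), drip tray (280,257), timer (300,300), cup (335,262), ramekin (303,204) and basket (365,193). In the side view the basket's grips are at (284,301) and (319,298), the tray at (341,224) and the plunger at (283,184). I'll zoom in on these.

```bash
python3 - <<'E'
from h import *
s=load('scene0');d=load('side0')
def crop(c,x,y,w,h,W,H): return cv2.resize(c['frame'][y:y+h,x:x+w],(W,H),interpolation=cv2.INTER_CUBIC)
a=crop(s,225,140,100,150,400,600)
b=crop(d,255,280,100,75,400,300); e=crop(d,295,190,100,75,400,300)
cv2.imwrite('pics/crops.png',np.hstack([a,np.vstack([b,e])]))
def red(c):
    f=c['frame'].astype(int); m=((f[...,2]>130)&(f[...,1]<90)&(f[...,0]<90)).astype(np.uint8)
    n,_,st,ce=cv2.connectedComponentsWithStats(m); return [(st[i].tolist(),ce[i].round(1)) for i in range(1,n) if st[i][4]>15]
print(red(s),red(d))
f=d['frame'][285:310,262:340]; m=(f.max(2)<60).astype(np.uint8)
n,_,st,ce=cv2.connectedComponentsWithStats(m)
for i in range(1,n):
    if st[i][4]>10: print(st[i]+[262,285,0,0,0],ce[i]+[262,285], onz(d,*(ce[i]+[262,285]),.125))
E
```

```text
[([434, 217, 8, 10, 31], array([437.8, 220.4])), ([147, 273, 11, 12, 16], array([151.4, 278.6])), ([296, 293, 9, 8, 57], array([299.7, 296.6]))] [([279, 179, 8, 6, 39], array([282.6, 181.7]))]
[310 295  21   7 100] [319.72 297.94] [ 0.55059151 -0.25288933  0.125     ]
[273 299  21   6 103] [283.         301.52427184] [ 0.46628886 -0.25939975  0.125     ]
```

View pics/crops.png

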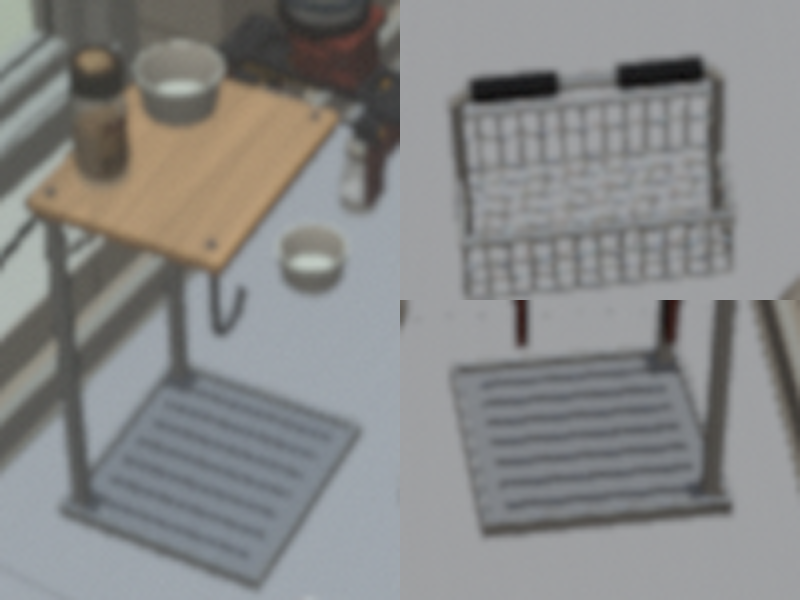

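The crops give the drip tray's corners, with the hook bowl at about (221,332) of the 4x scene crop and its tip at (243,290). In the side view the two grips measure 84.5 mm apart; they should be 84.

```bash
python3 - <<'E'
from h import *
s=load('scene0');d=load('side0')
S=lambda x,y:(225+x/4-.375,140+y/4-.375); D=lambda x,y:(295+(x-400)/4-.375,190+(y-300)/4-.375)
# order: FL(-x,+y) FR(-x,-y) BR(+x,-y) BL(+x,+y)
sc=[S(258,578),S(360,430),S(172,372),S(64,508)]
dc=[D(452,370),D(483,526),D(730,502),D(676,352)]
m=np.array([[-75,100],[-75,-100],[115,-100],[115,100]])/1e3
for nm,c,p in(('scene',s,sc),('side',d,dc)):
    w=np.array([onz(c,*q,.016) for q in p]); print(nm,w.round(4).tolist(),[np.linalg.norm(w[i]-w[(i+1)%4]).round(4) for i in range(4)])
    A,B=m-m.mean(0),w[:,:2]-w[:,:2].mean(0); th=np.arctan2((A[:,0]*B[:,1]-A[:,1]*B[:,0]).sum(),(A*B).sum())
    r=np.array([[np.cos(th),-np.sin(th)],[np.sin(th),np.cos(th)]]); print('yaw',np.degrees(th),'origin',w[:,:2].mean(0)-r@m.mean(0))
print('tray tri',[ [x.round(4) if i==0 else round(x,4) for i,x in enumerate(tri(s,a,d,b))] for a,b in zip(sc,dc)])
# plunger: red top blob
print('plunger',onz(s,299.7,296.6,.07),onz(d,282.6,181.7,.07),tri(s,(299.7,296.6),d,(282.6,181.7)))
print('tip', onz(s,*S(243,290),.212),'bowl',onz(s,*S(221,332),.186),'shank',onz(s,*S(214,290),.25))
for n,p in dict(cup=((334,262),(279,233)),ramekin=((303,204),(372,281)),shaker=((316,180),(386,306))).items(): print(n,tri(s,p[0],d,p[1]))
E
```

```text
scene [[0.5353, 0.2506, 0.016], [0.5484, 0.0632, 0.016], [0.7302, 0.0887, 0.016], [0.7158, 0.2708, 0.016]] [np.float64(0.1879), np.float64(0.1836), np.float64(0.1828), np.float64(0.1816)]
yaw 5.667604120593238 origin [0.61252474 0.16636409]
side [[0.5365, 0.2417, 0.016], [0.5532, 0.0505, 0.016], [0.7375, 0.0676, 0.016], [0.7204, 0.2565, 0.016]] [np.float64(0.1919), np.float64(0.1851), np.float64(0.1897), np.float64(0.1846)]
yaw 5.014688405468518 origin [0.61696335 0.15235182]
tray tri [[array([0.5369, 0.2476, 0.0117]), np.float64(0.0007)], [array([0.5526, 0.0576, 0.0093]), np.float64(0.0019)], [array([0.7386, 0.0794, 0.005 ]), np.float64(0.0029)], [array([0.7212, 0.2657, 0.0087]), np.float64(0.0017)]]
plunger [0.45633702 0.31308181 0.07      ] [0.4573948  0.31307415 0.07      ] (array([0.45692262, 0.31300026, 0.06985304]), np.float64(0.0009973752303176905))
tip [0.6146978 0.142528  0.212    ] bowl [0.6185647  0.17008369 0.186     ] shank [0.61049842 0.18910316 0.25      ]
cup (array([0.44877329, 0.10065636, 0.02958735]), np.float64(0.004064032830060354))
ramekin (array([ 0.69831025, -0.10532212,  0.02270889]), np.float64(0.0005494853207167461))
shaker (array([ 0.71256978, -0.22400102,  0.05487626]), np.float64(0.0037155853881322204))
```

```bash
cat >> h.py <<'E'
def tool(yaw,lean,sgn=1):
    z=np.array([np.sin(lean),0,-np.cos(lean)]); x=sgn*np.array([np.cos(lean),0,np.sin(lean)])
    return R.from_euler('z',yaw).as_matrix()@np.c_[x,np.cross(z,x),z]
def shift(p,q,Rm): return Rm.T@(np.array(q)-p)/.08   # in units of the rows
def turn(Ra,Rb): return R.from_matrix(Ra.T@Rb).as_rotvec()/np.pi
E
python3 - <<'E'
from h import *
w=snap('wrist','wrist0'); print(w['hand_eye'].round(3).tolist())
st=env.read_state(); p,Rc=st['tcp_pos'],R.from_rotvec(st['tcp_rot']).as_matrix()
print(Rc.round(3))
yaw=np.radians(4.42); lean=np.radians(36)
g=np.array([.4566,-.2601,.125])
for s in(1,-1):
    Rt=tool(yaw,lean,s); h=g+.019*Rt[:,2]-.1*Rt[:,2]
    print(s,'hover',h.round(4),'shift first',shift(p,h,Rc).round(3),'turn',turn(Rc,Rt).round(4),np.linalg.norm(turn(Rc,Rt))*180)
E
```

```text
[[0.001, 0.97, 0.242, 0.065], [1.0, -0.001, 0.0, 0.0], [0.0, 0.242, -0.97, -0.163], [0.0, 0.0, 0.0, 1.0]]
[[-0.     1.    -0.001]
 [ 1.     0.    -0.   ]
 [-0.    -0.001 -1.   ]]
1 hover [ 0.4091 -0.2638  0.1905] shift first [-3.297 -2.693  0.397] turn [-0.1493  0.1612  0.4584] 91.50029323161603
-1 hover [ 0.4091 -0.2638  0.1905] shift first [-3.297 -2.693  0.397] turn [-0.1645 -0.1524 -0.5054] 99.52694045951604
```

send_rows(increments=[[-0.33,-0.27,0.03,0,0,0,1],[-0.33,-0.27,0.03,0,0,0,1],[-0.33,-0.27,0.03,0,0,0,1],[-0.33,-0.27,0.03,0,0,0,1],[-0.33,-0.27,0.03,0,0,0,1],[-0.33,-0.27,0.03,0,0,0,1],[-0.33,-0.27,0.03,0,0,0,1],[-0.33,-0.27,0.03,0,0,0,1],[-0.33,-0.27,0.03,0,0,0,1],[-0.33,-0.27,0.03,0,0,0,1]])

```text
t: 0.98
tcp_pos: [0.4077, -0.2649, 0.1985]
tcp_rot: [-2.221, -2.222, 0.0]
ft_force: [0.7, -0.5, -1.1]
opening: 0.0879
grasp_force: 0.0
```

send_rows(increments=[[0,0,0,-0.0082,-0.0076,-0.0253,1],[0,0,0,-0.0082,-0.0076,-0.0253,1],[0,0,0,-0.0082,-0.0076,-0.0253,1],[0,0,0,-0.0082,-0.0076,-0.0253,1],[0,0,0,-0.0082,-0.0076,-0.0253,1],[0,0,0,-0.0082,-0.0076,-0.0253,1],[0,0,0,-0.0082,-0.0076,-0.0253,1],[0,0,0,-0.0082,-0.0076,-0.0253,1],[0,0,0,-0.0082,-0.0076,-0.0253,1],[0,0,0,-0.0082,-0.0076,-0.0253,1]])

```text
t: 1.82
tcp_pos: [0.4088, -0.2638, 0.1987]
tcp_rot: [1.043, 2.597, 0.018]
ft_force: [0.2, -0.3, -0.1]
opening: 0.0878
grasp_force: 0.0
```

send_rows(increments=[[0,0,0,-0.0082,-0.0076,-0.0253,1],[0,0,0,-0.0082,-0.0076,-0.0253,1],[0,0,0,-0.0082,-0.0076,-0.0253,1],[0,0,0,-0.0082,-0.0076,-0.0253,1],[0,0,0,-0.0082,-0.0076,-0.0253,1],[0,0,0,-0.0082,-0.0076,-0.0253,1],[0,0,0,-0.0082,-0.0076,-0.0253,1],[0,0,0,-0.0082,-0.0076,-0.0253,1],[0,0,0,-0.0082,-0.0076,-0.0253,1],[0,0,0,-0.0082,-0.0076,-0.0253,1]])

```text
t: 2.65
tcp_pos: [0.4519, -0.2165, 0.2529]
tcp_rot: [0.016, 2.649, -0.052]
ft_force: [0.4, -0.7, 0.5]
opening: 0.0877
grasp_force: 0.0
```

```bash
python3 - <<'E'
from h import *
st=env.read_state(); p,Rc=st['tcp_pos'],R.from_rotvec(st['tcp_rot']).as_matrix()
s=snap('scene','scene1');d=snap('side','side1');w=snap('wrist','wrist1'); pickle.dump((p,Rc),open('pics/w1pose.pkl','wb'))
yaw=np.radians(4.42); lean=np.radians(36); Rt=tool(yaw,lean,-1)
g=np.array([.4566,-.2601,.125])
print(st['t'],p,st['joints'].round(3),'residual turn',turn(Rc,Rt).round(4),'to hover',shift(p,g-.081*Rt[:,2],Rc).round(3),'to grasp',shift(p,g+.019*Rt[:,2],Rc).round(3))
def crop(c,x,y,w,h,W,H): return cv2.resize(c['frame'][y:y+h,x:x+w],(W,H),interpolation=cv2.INTER_CUBIC)
a=crop(s,250,170,66,100,396,600); b=crop(d,305,110,100,75,400,300); e=crop(w,0,0,640,400,400,300)
cv2.imwrite('pics/c1.png',np.hstack([a,np.vstack([b,e])]))
E
```

```text
2.65 [ 0.45192867 -0.21652058  0.25293395] [-0.621  0.04   2.164  0.478  0.556 -2.54 ] residual turn [-0.0258 -0.0436 -0.0205] to hover [ 0.839 -0.574  0.458] to grasp [ 0.672 -0.468  1.692]
```

View pics/c1.png

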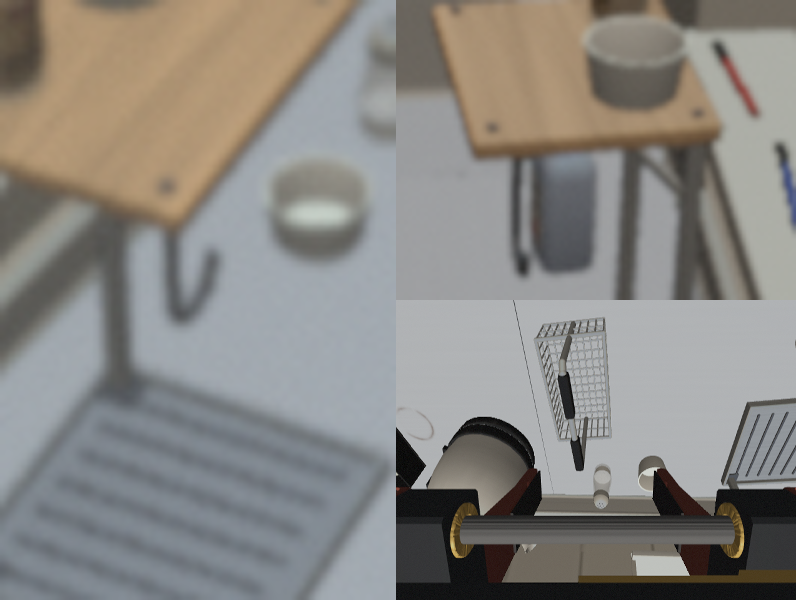

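Joint 6 ran into its limit, so I'll use the opposite gripper orientation. The view shows the basket untouched and the hook clear in both fixed views: scene-crop tip (212,252), shank (173,250); side-crop shank column 518.

```bash
python3 - <<'E'
from h import *
from scipy.optimize import least_squares
s=load('scene1');d=load('side1')
S=lambda x,y:np.array((250+x/6-.42,170+y/6-.42)); D=lambda x,y:np.array((305+(x-396)/4-.375,110+y/4-.375))
yaw=np.radians(5.3);r=R.from_euler('z',yaw).as_matrix()
def col_at_row(c,P,Q,row):
    a,b=proj(c,P),proj(c,Q); return a[0]+(b[0]-a[0])*(row-a[1])/(b[1]-a[1])
def f(o):
    O=np.array([o[0],o[1],.1945]); P=lambda y,z:O+r@np.array([0,y,z])
    tip=proj(s,P(-.021,.0175))-S(213,252)
    sh=col_at_row(s,P(.021,0),P(.021,.1),S(173,250)[1])-S(173,250)[0]
    sd=col_at_row(d,P(.021,.0),P(.021,.1),D(518,200)[1])-D(518,200)[0]
    return np.r_[tip,sh,sd]
o=least_squares(f,[.615,.16]); print('hook',o.x,'res px',o.fun.round(2))
# shelf front-right corner (x=-50,y=-100), z .351 top
print('shelf corner tri',tri(s,S(176,218),d,D(477,152)), 'pred (z~.34)',np.array([*o.x,0])+r@[-.05,-.1,.335])
m=np.array(s['frame'].max(2)<60,np.uint8); m[:165]=0;m[215:]=0;m[:,:340]=0;m[:,395:]=0
n,_,st,ce=cv2.connectedComponentsWithStats(m); print([(st[i].tolist(),ce[i].round(1)) for i in range(1,n) if st[i][4]>8])
st=env.read_state(); p,Rc=st['tcp_pos'],R.from_rotvec(st['tcp_rot']).as_matrix()
A=tool(np.radians(4.42),np.radians(36),1); H=R.from_euler('z',0.5*np.pi).as_matrix()
print('after +90 z:',turn(Rc@H,A).round(4))
g=np.array([.4566,-.2601,.125])
print('hover shift in A',shift(p,g-.081*A[:,2],A).round(3))
E
```

```text
hook [0.61763655 0.15985069] res px [-0.38 -0.62 -0.16 -0.6 ]
shelf corner tri (array([0.59737423, 0.18682077, 0.27274597]), np.float64(0.02128184072964602)) pred (z~.34) [0.57708738 0.05565969 0.335     ]
[([340, 165, 13, 6, 28], array([345.5, 167.9])), ([357, 168, 7, 3, 9], array([359.7, 168.9]))]
after +90 z: [-0.0135  0.0537  0.4777]
hover shift in A [-0.93   0.548  0.289]
```

send_rows(increments=[[0,0,0,0,0,0.0385,1],[0,0,0,0,0,0.0385,1],[0,0,0,0,0,0.0385,1],[0,0,0,0,0,0.0385,1],[0,0,0,0,0,0.0385,1],[0,0,0,0,0,0.0385,1],[0,0,0,0,0,0.0385,1],[0,0,0,0,0,0.0385,1],[0,0,0,0,0,0.0385,1],[0,0,0,0,0,0.0385,1]])

```text
t: 3.63
tcp_pos: [0.4508, -0.2171, 0.2513]
tcp_rot: [1.559, 2.2, 0.345]
ft_force: [0.3, -1.0, 0.1]
opening: 0.0878
grasp_force: 0.0
```

send_rows(increments=[[0,0,0,0,0,0.0385,1],[0,0,0,0,0,0.0385,1],[0,0,0,0,0,0.0385,1],[0,0,0,-0.001,0.0041,0.0367,1],[0,0,0,-0.001,0.0041,0.0367,1],[0,0,0,-0.001,0.0041,0.0367,1],[0,0,0,-0.001,0.0041,0.0367,1],[0,0,0,-0.001,0.0041,0.0367,1],[0,0,0,-0.001,0.0041,0.0367,1],[0,0,0,-0.001,0.0041,0.0367,1]])

```text
t: 4.47
tcp_pos: [0.4509, -0.2171, 0.2514]
tcp_rot: [2.669, 1.062, 0.767]
ft_force: [-0.0, 0.5, 0.8]
opening: 0.0881
grasp_force: 0.0
```

send_rows(increments=[[0,0,0,-0.001,0.0041,0.0367,1],[0,0,0,-0.001,0.0041,0.0367,1],[0,0,0,-0.001,0.0041,0.0367,1],[0,0,0,-0.001,0.0041,0.0367,1],[0,0,0,-0.001,0.0041,0.0367,1],[0,0,0,-0.001,0.0041,0.0367,1],[0,0,0,0,0,0,1],[0,0,0,0,0,0,1],[0,0,0,0,0,0,1],[0,0,0,0,0,0,1]])

```text
t: 5.3
tcp_pos: [0.4516, -0.217, 0.2522]
tcp_rot: [-2.965, -0.116, -0.958]
ft_force: [0.2, -0.3, 0.3]
opening: 0.0881
grasp_force: 0.0
```

```bash
cat >> h.py <<'E'
def now():
    st=env.read_state(); return st,st['tcp_pos'],R.from_rotvec(st['tcp_rot']).as_matrix()
E
python3 - <<'E'
from h import *
st,p,Rc=now(); A=tool(np.radians(4.42),np.radians(36),1)
g=np.array([.4566,-.2601,.125])
print(st['t'],p,st['joints'].round(3),turn(Rc,A).round(4),'hover',shift(p,g-.081*A[:,2],A).round(3),'grasp',shift(p,g+.019*A[:,2],A).round(3))
E
```

```text
5.3 [ 0.45161032 -0.21698115  0.25224495] [-0.739  0.061  2.208  0.865  0.595  0.087] [-0.0001  0.001   0.0003] hover [-0.918  0.542  0.286] grasp [-0.918  0.542  1.536]
```

send_rows(increments=[[-0.184,0.108,0.057,0,0,0,1],[-0.184,0.108,0.057,0,0,0,1],[-0.184,0.108,0.057,0,0,0,1],[-0.184,0.108,0.057,0,0,0,1],[-0.184,0.108,0.057,0,0,0,1],[0,0,0,0,0,0,1],[0,0,0,0,0,0,1],[0,0,0,0,0,0,1],[0,0,0,0,0,0,1],[0,0,0,0,0,0,1]])

```text
t: 6.13
tcp_pos: [0.4094, -0.2632, 0.1916]
tcp_rot: [-2.965, -0.116, -0.96]
ft_force: [0.6, 0.1, 1.0]
opening: 0.0878
grasp_force: 0.0
```

```bash
python3 - <<'E'
from h import *
st,p,Rc=now(); w=snap('wrist','wrist2')
T=np.eye(4);T[:3,:3]=Rc;T[:3,3]=p; w['world_to_cam']=np.linalg.inv(T@w['hand_eye'])
print(p,'expected px of grip,centre,far grip',[proj(w,q).round(0).tolist() for q in([.4566,-.2601,.125],[.5084,-.2561,.125],[.5602,-.2521,.125])])
m=(w['frame'].max(2)<45).astype(np.uint8)
n,_,s,ce=cv2.connectedComponentsWithStats(m)
for i in range(1,n):
    if s[i][4]>150: print(s[i],ce[i].round(1),onz(w,*ce[i],.128).round(4))
E
```

```text
[ 0.40940234 -0.26322026  0.19155988] expected px of grip,centre,far grip [[321.0, 204.0], [321.0, 141.0], [321.0, 87.0]]
[ 427   36  172  118 3971] [482.7 119.9] [ 0.5357 -0.3807  0.128 ]
[314  68  17  58 824] [321.8  95.2] [ 0.5492 -0.2534  0.128 ]
[ 313  158   19   69 1140] [321.9 192. ] [ 0.4649 -0.2601  0.128 ]
[ 178  228   55   59 1635] [212.3 264.1] [ 0.4076 -0.1916  0.128 ]
[ 411  228   55   59 1640] [430.6 264.1] [ 0.419 -0.336  0.128]
[    0   251   640   149 23418] [231.1 358.6] [ 0.3521 -0.2139  0.128 ]
[ 454  251  186  116 8067] [546.6 305.6] [ 0.3983 -0.4086  0.128 ]
```

View pics/wrist2.png

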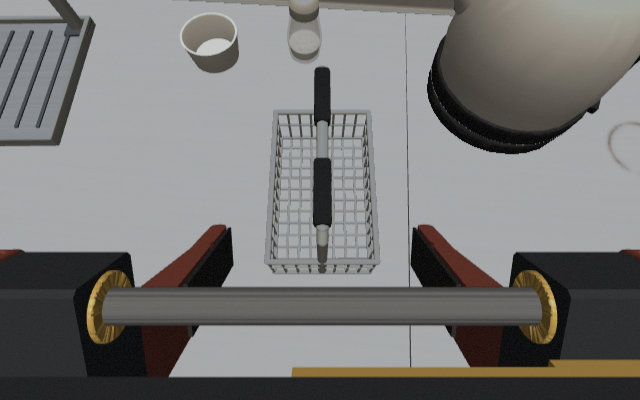

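The basket lies right under the fingers: the near grip is at (322,192) and the far grip at (322,95), both within 2 mm of prediction. I'll go down and grip.

send_rows(increments=[[0,0,0.157,0,0,0,1],[0,0,0.157,0,0,0,1],[0,0,0.157,0,0,0,1],[0,0,0.157,0,0,0,1],[0,0,0.157,0,0,0,1],[0,0,0.157,0,0,0,1],[0,0,0.157,0,0,0,1],[0,0,0.157,0,0,0,1],[0,0,0,0,0,0,1],[0,0,0,0,0,0,1]])

```text
t: 7.02
tcp_pos: [0.4677, -0.2583, 0.1093]
tcp_rot: [-2.964, -0.115, -0.958]
ft_force: [-0.8, 0.5, -0.9]
opening: 0.088
grasp_force: 0.0
```

send_rows(increments=[[0,0,0,0,0,0,-1],[0,0,0,0,0,0,-1],[0,0,0,0,0,0,-1],[0,0,0,0,0,0,-1],[0,0,0,0,0,0,-1],[0,0,0,0,0,0,-1],[0,0,0,0,0,0,-1],[0,0,0,0,0,0,-1],[0,0,0,0,0,0,-1],[0,0,0,0,0,0,-1]])

```text
t: 7.85
tcp_pos: [0.4675, -0.2588, 0.1093]
tcp_rot: [-2.964, -0.114, -0.958]
ft_force: [-0.3, 0.1, -0.7]
opening: 0.0247
grasp_force: 0.0
```

```bash
python3 - <<'E'
from h import *
st,p,Rc=now(); print(st['t'],p,Rc.round(3).tolist(),st['opening'],st['grasp_force'],st['ft_force'])
print('up 125mm rows',(Rc.T@[0,0,.125]/.08).round(3))
E
```

```text
7.85 [ 0.46748322 -0.25883728  0.1093111 ] [[0.808, 0.077, 0.584], [0.062, -0.997, 0.045], [0.585, -0.001, -0.811]] 0.02466747485005757 0.0 [-0.33924368  0.13683887 -0.67240324]
up 125mm rows [ 9.150e-01 -1.000e-03 -1.267e+00]
```

send_rows(increments=[[0,0,0,0,0,0,-1],[0,0,0,0,0,0,-1],[0,0,0,0,0,0,-1],[0,0,0,0,0,0,-1],[0,0,0,0,0,0,-1],[0,0,0,0,0,0,-1],[0,0,0,0,0,0,-1],[0,0,0,0,0,0,-1],[0.03,0,-0.04,0,0,0,-1],[0.06,0,-0.08,0,0,0,-1]])

```text
t: 8.68
tcp_pos: [0.4671, -0.2584, 0.1207]
tcp_rot: [-2.964, -0.113, -0.956]
ft_force: [-0.0, -0.0, -1.0]
opening: 0.0126
grasp_force: 30.0
```

send_rows(increments=[[0.09,0,-0.125,0,0,0,-1],[0.09,0,-0.125,0,0,0,-1],[0.09,0,-0.125,0,0,0,-1],[0.09,0,-0.125,0,0,0,-1],[0.09,0,-0.125,0,0,0,-1],[0.09,0,-0.125,0,0,0,-1],[0.09,0,-0.125,0,0,0,-1],[0.09,0,-0.125,0,0,0,-1],[0.06,0,-0.08,0,0,0,-1],[0,0,0,0,0,0,-1]])

```text
t: 9.52
tcp_pos: [0.4681, -0.2594, 0.2298]
tcp_rot: [-2.965, -0.115, -0.962]
ft_force: [0.7, -0.9, -0.3]
opening: 0.0128
grasp_force: 30.0
```

```bash
cat >> h.py <<'E'
def bar(w,p,Rc,pr=0):
    "grip ends seen by the wrist camera, in its tool frame ray; returns black blob list"
    T=np.eye(4);T[:3,:3]=Rc;T[:3,3]=p; w['world_to_cam']=np.linalg.inv(T@w['hand_eye'])
    m=(w['frame'].max(2)<45).astype(np.uint8); m[:,:250]=0;m[:,390:]=0;m[245:]=0
    n,_,s,ce=cv2.connectedComponentsWithStats(m)
    return [(s[i].tolist(),ce[i].round(1)) for i in range(1,n) if s[i][4]>100]
E
python3 - <<'E'
from h import *
st,p,Rc=now(); w=snap('wrist','wrist3'); d=snap('side','side3')
print(st['t'],p,st['opening'],st['grasp_force'],st['ft_force'],st['ft_torque'])
print(bar(w,p,Rc))
f=d['frame'][220:300,250:340]; m=(f.max(2)<60).astype(np.uint8)
n,_,s,ce=cv2.connectedComponentsWithStats(m); print([(s[i].tolist(),ce[i].round(1)+[250,220]) for i in range(1,n) if s[i][4]>10])
a=cv2.resize(d['frame'][180:330,220:370],(400,400)); cv2.imwrite('pics/c3.png',np.hstack([a,cv2.resize(w['frame'],(400,400))]))
E
```

```text
9.5167 [ 0.46814829 -0.25942355  0.22980951] 0.012805955792337884 29.99925345182419 [ 0.71206366 -0.94709287 -0.32467781] [ 0.04095322  0.55903193 -0.01490881]
[([309, 45, 25, 89, 1946], array([321.4,  86.4])), ([304, 186, 37, 59, 1728], array([321.5, 216.8]))]
[([0, 0, 43, 59, 871], array([262.5, 253.7])), ([59, 37, 23, 7, 119], array([319.6, 259.8]))]
```

View pics/c3.png

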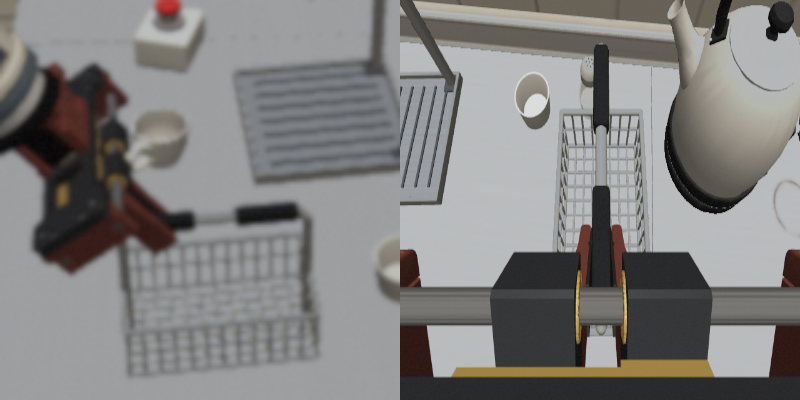

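The basket hangs nearly level in the grip, with the bar still between the pads. I'll work out the bar's exact position in the tool and the move to the hook.

```bash
cat >> h.py <<'E'
from scipy.optimize import least_squares
def barfit(w,p,Rc,rows):
    "bar centre (world) and direction from rows of grip edges (+68,+16,-16 mm); columns centred"
    X=np.array([.068,.016,-.016])
    def P(q): 
        return [p+Rc@np.array([q[0]+x*np.cos(q[2]),0,q[1]-x*np.sin(q[2])]) for x in X]
    r=least_squares(lambda q:[proj(w,a)[1]-v for a,v in zip(P(q),rows)],[.03,-.05,-.6],x_scale=[.01,.01,.1])
    a=P(r.x); d=(a[0]-a[2]); return p+Rc@np.array([r.x[0],0,r.x[1]]),d/np.linalg.norm(d),r.x
E
python3 - <<'E'
from h import *
st,p,Rc=now(); w=load('wrist3'); bar(w,p,Rc)
c,u,q=barfit(w,p,Rc,[45,134,186]); print('fit centre',c,'dir',u,'pitch up deg',np.degrees(np.arcsin(u[2])),q)
g=p-.019*Rc[:,2]; b=g+.0515*R.from_euler('z',np.radians(4.42)).apply([1,0,0]); print('assumed',b)
d=load('side3'); fg=np.array([319.6,259.8]); o,dd=ray(d,*fg); t=(-.2545-o[1])/dd[1]; print('side far grip at y',o+t*dd)
E
```

```text
fit centre [ 0.52765266 -0.25414822  0.20438327] dir [0.86827431 0.06700801 0.49153804] pitch up deg 29.441722891016507 [ 0.03502574  0.05447674 -0.11167987]
assumed [ 0.5077947  -0.25567457  0.24343854]
side far grip at y [ 0.55044114 -0.2545      0.24563736]
```

```bash
cat >> h.py <<'E'
H=np.array([.617,.160,.1945]); RS=R.from_euler('z',np.radians(5.3)).as_matrix()
def barc(p,Rc):
    x=np.cross(Rc[:,1],[0,0,-1]); x=x if x[0]>0 else -x; x/=np.linalg.norm(x)
    return p-.019*Rc[:,2]+.0515*x+[0,0,.001], np.degrees(np.arctan2(x[1],x[0]))
E
python3 - <<'E'
from h import *
st,p,Rc=now(); A=tool(np.radians(5.3),np.radians(36),1); b,y=barc(p,Rc); print(b,y,'joints',st['joints'].round(2))
print('turn',turn(Rc,A).round(4))
for off in([-.002,-.075,.04],[-.002,-.001,.04],[-.002,-.001,0]):
    q=H+RS@np.array(off); print(q,(A.T@(q-b)/.08).round(3)); b=q
E
```

```text
[ 0.50779518 -0.2556808   0.24443854] 4.413049409561057 joints [-0.79  0.17  2.15  0.93  0.59 -0.03]
turn [ 0.0029  0.0009 -0.004 ]
[0.62193634 0.08513591 0.2345    ] [ 1.395 -4.11   1.167]
[0.61510092 0.15881953 0.2345    ] [-0.    -0.925 -0.   ]
[0.61510092 0.15881953 0.1945    ] [-0.294  0.     0.405]
```

send_rows(increments=[[0.03,-0.1,0.03,0.0029,0.0009,-0.004,-1],[0.07,-0.2,0.06,0,0,0,-1],[0.07,-0.2,0.06,0,0,0,-1],[0.07,-0.2,0.06,0,0,0,-1],[0.07,-0.2,0.06,0,0,0,-1],[0.07,-0.2,0.06,0,0,0,-1],[0.07,-0.2,0.06,0,0,0,-1],[0.07,-0.2,0.06,0,0,0,-1],[0.07,-0.2,0.06,0,0,0,-1],[0.07,-0.2,0.06,0,0,0,-1]])

```text
t: 10.45
tcp_pos: [0.5225, -0.0995, 0.221]
tcp_rot: [-2.957, -0.137, -0.958]
ft_force: [-0.1, 0.0, -0.7]
opening: 0.0125
grasp_force: 30.0
```

send_rows(increments=[[0.07,-0.2,0.06,0,0,0,-1],[0.07,-0.2,0.06,0,0,0,-1],[0.07,-0.2,0.06,0,0,0,-1],[0.07,-0.2,0.06,0,0,0,-1],[0.07,-0.2,0.06,0,0,0,-1],[0.07,-0.2,0.06,0,0,0,-1],[0.07,-0.2,0.06,0,0,0,-1],[0.07,-0.2,0.06,0,0,0,-1],[0.03,-0.1,0.03,0,0,0,-1],[0,0,0,0,0,0,-1]])

```text
t: 11.28
tcp_pos: [0.5718, 0.042, 0.2156]
tcp_rot: [-2.957, -0.141, -0.956]
ft_force: [0.1, -0.0, -1.4]
opening: 0.0128
grasp_force: 30.0
```

```bash
python3 - <<'E'
from h import *
st,p,Rc=now(); A=tool(np.radians(5.3),np.radians(36),1); b,y=barc(p,Rc); print(st['t'],b,y,'rel',RS.T@(b-H),'joints',st['joints'].round(2),st['ft_force'].round(1),turn(Rc,A).round(4))
for off in([-.002,-.001,.04],[-.002,-.001,0]):
    q=H+RS@np.array(off); print(q,(A.T@(q-b)/.08).round(3)); b=q
d=snap('side','side4'); s=snap('scene','scene4'); w=snap('wrist','wrist4')
f=lambda c,x,y,w,h:cv2.resize(c['frame'][y:y+h,x:x+w],(400,300),interpolation=cv2.INTER_CUBIC)
cv2.imwrite('pics/c4.png',np.vstack([np.hstack([f(d,260,100,133,100),f(s,220,150,133,100)]),np.hstack([f(w,0,0,640,400),f(d,0,0,640,400)])]))
E
```

```text
11.2833 [0.6120407  0.04583398 0.23198233] 5.474411694285519 rel [-0.01548368 -0.11321983  0.03748233] joints [0.03 0.19 2.17 0.24 0.16 1.28] [ 0.1 -0.  -1.4] [-0.0008  0.0009  0.0006]
[0.61510092 0.15881953 0.2345    ] [ 0.155 -1.403  0.074]
[0.61510092 0.15881953 0.1945    ] [-0.294  0.     0.405]
```

View pics/c4.png

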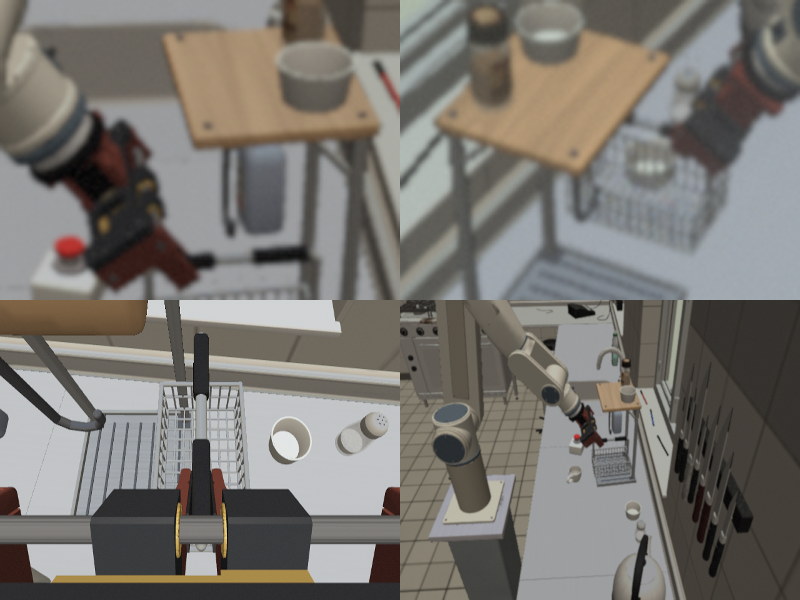

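The wrist view shows one upright's foot and dark wire at the left, near the hook. I'll project the predicted hook into that view as a check.

```bash
python3 - <<'E'
from h import *
st,p,Rc=now(); w=load('wrist4'); bar(w,p,Rc)
k=lambda o:np.round(proj(w,np.array([H[0],H[1],0])+RS@(np.array(o)/1e3))).tolist()
for n,o in dict(tip=(0,-21,212),bowl=(0,0,186),shank=(0,21,212),shank2=(0,21,260),footR=(100,-85,16),footL=(100,85,16),postL=(100,85,150),trayFL=(-75,100,16),trayFR=(-75,-100,16),shelfFR=(-50,-100,335)).items(): print(n,k(o))
cv2.imwrite('pics/c5.png',cv2.resize(w['frame'][0:260,0:347],(800,600)))
E
```

```text
tip [153.0, 150.0]
bowl [138.0, 170.0]
shank [78.0, 150.0]
shank2 [8.0, 96.0]
footR [296.0, 157.0]
footL [152.0, 157.0]
postL [80.0, 81.0]
trayFL [105.0, 313.0]
trayFR [306.0, 313.0]
shelfFR [234.0, 62.0]
```

View pics/c5.png

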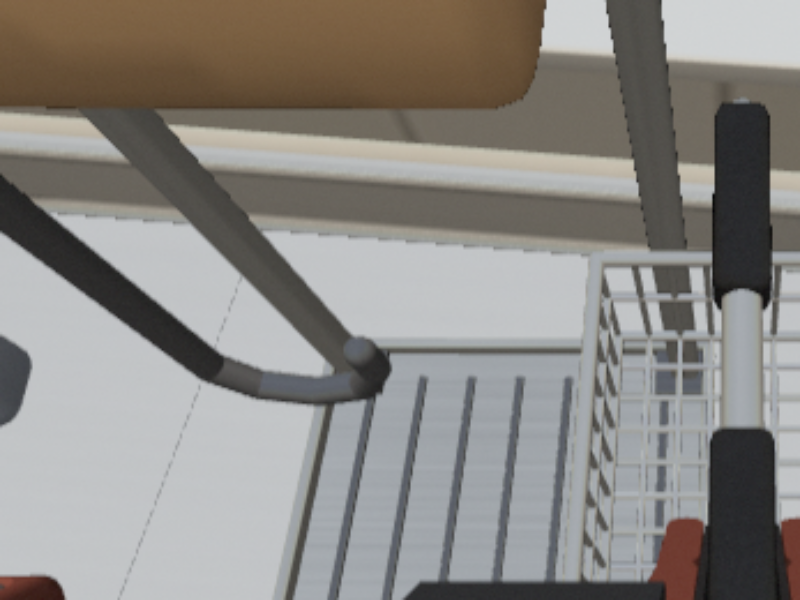

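The hook lies where predicted, to within about 2 px (tip at (155,152)). I'll move the bar over the tip.

send_rows(increments=[[0.02,-0.1,0.01,0,0,0,-1],[0.02,-0.18,0.01,0,0,0,-1],[0.02,-0.18,0.01,0,0,0,-1],[0.02,-0.18,0.01,0,0,0,-1],[0.02,-0.18,0.01,0,0,0,-1],[0.02,-0.18,0.01,0,0,0,-1],[0.02,-0.18,0.01,0,0,0,-1],[0.015,-0.13,0.004,0,0,0,-1],[0,-0.09,0,0,0,0,-1],[0,0,0,0,0,0,-1]])

```text
t: 12.27
tcp_pos: [0.5752, 0.153, 0.2192]
tcp_rot: [-2.958, -0.137, -0.96]
ft_force: [0.4, 0.3, -1.4]
opening: 0.0128
grasp_force: 30.0
```

```bash
python3 - <<'E'
from h import *
st,p,Rc=now(); A=tool(np.radians(5.3),np.radians(36),1); b,y=barc(p,Rc); print(st['t'],b,y,'rel',RS.T@(b-H),st['ft_force'].round(1),turn(Rc,A).round(4))
for off in([-.002,-.001,.0],[-.002,-.001,-.002]):
    q=H+RS@np.array(off); print((Rc.T@(q-b)/.08).round(3))
E
```

```text
12.2667 [0.61542068 0.15672129 0.23562672] 5.3117922631407115 rel [-0.00187543 -0.00311881  0.04112672] [ 0.4  0.3 -1.4] [-0.0002  0.0002 -0.0001]
[-0.303 -0.026  0.415]
[-0.318 -0.026  0.435]
```

send_rows(increments=[[-0.038,-0.004,0.052,0,0,0,-1],[-0.038,-0.004,0.052,0,0,0,-1],[-0.038,-0.004,0.052,0,0,0,-1],[-0.038,-0.004,0.052,0,0,0,-1],[-0.038,-0.004,0.052,0,0,0,-1],[-0.038,-0.004,0.052,0,0,0,-1],[-0.038,0,0.052,0,0,0,-1],[-0.02,0,0.028,0,0,0,-1],[-0.01,0,0.013,0,0,0,-1],[0,0,0,0,0,0,-1]])

```text
t: 13.1
tcp_pos: [0.5772, 0.1522, 0.1838]
tcp_rot: [-2.957, -0.139, -0.945]
ft_force: [0.5, 0.1, -1.2]
opening: 0.0126
grasp_force: 30.0
```

```bash
python3 - <<'E'
from h import *
st,p,Rc=now(); b,y=barc(p,Rc); print(st['t'],'rel',RS.T@(b-H),st['ft_force'].round(1),st['ft_torque'].round(2))
d=snap('side','side5'); w=snap('wrist','wrist5')
f=lambda c,x,y,w,h:cv2.resize(c['frame'][y:y+h,x:x+w],(400,400),interpolation=cv2.INTER_CUBIC)
cv2.imwrite('pics/c6.png',np.hstack([f(d,280,115,110,110),f(w,200,0,260,260)]))
E
```

```text
13.1 rel [ 0.00011888 -0.00400787  0.00580677] [ 0.5  0.1 -1.2] [-0.    0.55  0.01]
```

View pics/c6.png

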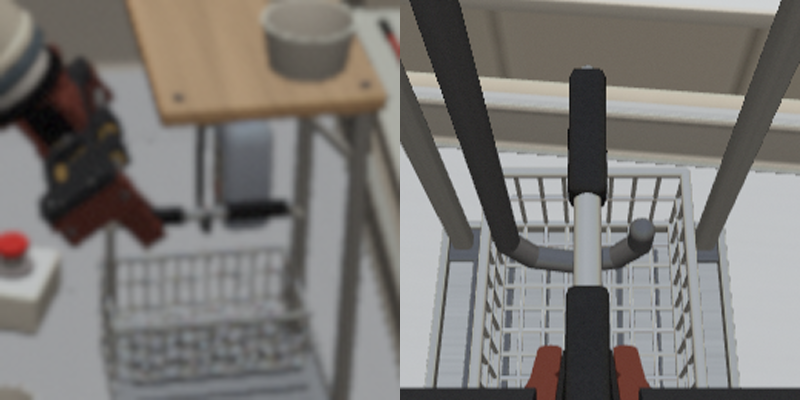

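The bar is inside the hook between the grips (hook bowl at (575,262), bare rod at column 588). About 6 mm remain to lower.

send_rows(increments=[[0,0,0,0,0,0,-1],[-0.01,-0.005,0.013,0,0,0,-1],[-0.01,-0.005,0.013,0,0,0,-1],[-0.01,-0.005,0.013,0,0,0,-1],[-0.01,-0.005,0.013,0,0,0,-1],[-0.005,-0.005,0.006,0,0,0,-1],[0,0,0,0,0,0,-1],[0,0,0,0,0,0,-1],[0,0,0,0,0,0,-1],[0,0,0,0,0,0,-1]])

```text
t: 14.03
tcp_pos: [0.5776, 0.1538, 0.1802]
tcp_rot: [-2.957, -0.143, -0.939]
ft_force: [-0.3, 0.2, -0.5]
opening: 0.0125
grasp_force: 30.0
```

```bash
python3 - <<'E'
from h import *
st,p,Rc=now(); b,y=barc(p,Rc); A=tool(np.radians(5.3),np.radians(36),1); print(st['t'],'rel',RS.T@(b-H),st['ft_force'].round(1),st['ft_torque'].round(2),turn(Rc,A).round(4))
E
```

```text
14.0333 rel [ 0.00071983 -0.00243309  0.00223355] [-0.3  0.2 -0.5] [0.03 0.54 0.05] [-0.0028  0.0041  0.0004]
```

send_rows(increments=[[-0.007,0,0.01,0,0,0,-1],[-0.007,0,0.01,0,0,0,-1],[-0.007,0,0.01,0,0,0,-1],[0,0,0,0,0,0,-1],[0,0,0,0,0,0,-1],[0,0,0,0,0,0,-1],[0,0,0,0,0,0,-1],[0,0,0,0,0,0,-1],[0,0,0,0,0,0,-1],[0,0,0,0,0,0,-1]])

```text
t: 14.87
tcp_pos: [0.5784, 0.1539, 0.1789]
tcp_rot: [-2.955, -0.144, -0.938]
ft_force: [-5.1, 1.3, 4.9]
opening: 0.013
grasp_force: 30.0
```

```bash
python3 - <<'E'
from h import *
st,p,Rc=now(); b,y=barc(p,Rc); A=tool(np.radians(5.3),np.radians(36),1); print(st['t'],'rel',RS.T@(b-H),st['ft_force'].round(1),st['ft_torque'].round(2),turn(Rc,A).round(4),st['joints'].round(3))
E
```

```text
14.8667 rel [ 0.00148842 -0.00235663  0.00094839] [-5.1  1.3  4.9] [0.19 0.1  0.2 ] [-0.0034  0.0042  0.0005] [ 0.295  0.299  2.134 -0.811  0.146  2.54 ]
```

send_rows(increments=[[0,0,0,0,0,0,1],[0,0,0,0,0,0,1],[0,0,0,0,0,0,1],[0,0,0,0,0,0,1],[0,0,0,0,0,0,1],[0,0,0,0,0,0,1],[0,0,0,0,0,0,1],[0,0,0,0,0,0,1],[0,0,0,0,0,0,1],[0,0,0,0,0,0,1]])

```text
t: 15.7
tcp_pos: [0.578, 0.1534, 0.1781]
tcp_rot: [-2.957, -0.143, -0.936]
ft_force: [-0.0, 0.3, 0.6]
opening: 0.0759
grasp_force: 0.0
```

send_rows(increments=[[0,0,0,0,0,0,1],[0,0,0,0,0,0,1],[0,0,-0.05,0,0,0,1],[0,0,-0.1,0,0,0,1],[0,0,-0.1,0,0,0,1],[0,0,-0.1,0,0,0,1],[0,0,-0.1,0,0,0,1],[0,0,-0.1,0,0,0,1],[0,0,-0.1,0,0,0,1],[0,0,-0.1,0,0,0,1]])

```text
t: 16.53
tcp_pos: [0.5433, 0.1496, 0.2275]
tcp_rot: [-2.957, -0.143, -0.936]
ft_force: [0.4, -0.5, 0.2]
opening: 0.0879
grasp_force: 0.0
```

```bash
python3 - <<'E'
from h import *
st,p,Rc=now(); A=tool(np.radians(5.3),np.radians(36),1); print(st['t'],p,st['opening'],st['ft_force'].round(1),turn(Rc,A).round(4),st['joints'].round(3))
d=snap('side','side6'); s=snap('scene','scene6'); w=snap('wrist','wrist6')
f=lambda c,x,y,w,h,W=400:cv2.resize(c['frame'][y:y+h,x:x+w],(W,500),interpolation=cv2.INTER_CUBIC)
cv2.imwrite('pics/c7.png',np.hstack([f(d,270,100,120,150),f(w,160,0,320,400)]))
E
```

```text
16.5333 [0.54330627 0.14956089 0.22746778] 0.0878570669453288 [ 0.4 -0.5  0.2] [-0.0031  0.0048  0.0004] [ 0.311  0.156  2.168 -0.499  0.243  2.235]
```

View pics/c7.png

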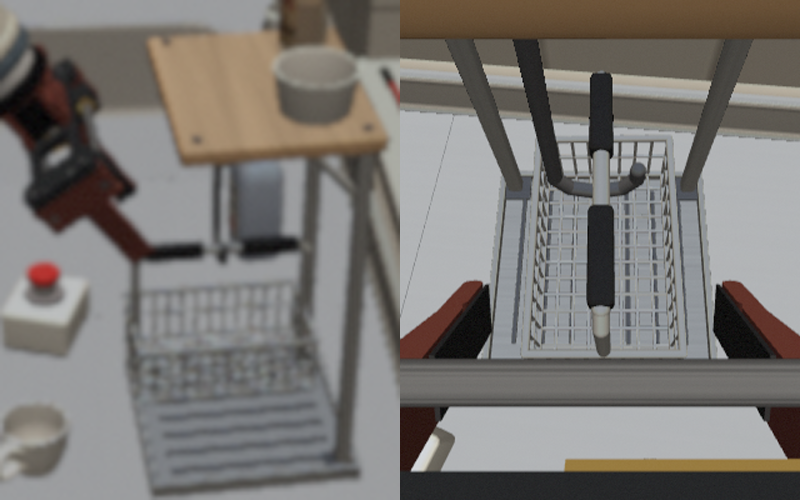

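The basket hangs about level on the hook and is released; the hook is between the grips in both views. Next is the timer.

```bash
python3 - <<'E'
from h import *
s=load('scene0'); print('bottle base',onz(s,212,316,0),'top at z.13',onz(s,209,284,.13))
for n,t in(('scene','scene6'),('side','side6')):
    c=load(t); f=c['frame'].astype(int); m=((f[...,2]>130)&(f[...,1]<90)&(f[...,0]<90)).astype(np.uint8)
    k,_,st,ce=cv2.connectedComponentsWithStats(m); print(n,[(st[i].tolist(),ce[i].round(1),onz(c,*ce[i],.072).round(4)) for i in range(1,k) if st[i][4]>25])
st,p,Rc=now(); print('back 80mm then to hover', ((p-.08*Rc[:,2])).round(3), shift(p-.08*Rc[:,2],[.457,.313,.16],Rc).round(3))
print('turn',turn(Rc,tool(np.radians(5.3),0,1)).round(4))
E
```

```text
bottle base [0.67934248 0.47042678 0.        ] top at z.13 [0.68647537 0.45239852 0.13      ]
scene [([448, 189, 9, 12, 73], array([452.3, 195. ]), array([ 0.2131, -0.3963,  0.072 ])), ([434, 211, 14, 15, 65], array([440.5, 218.7]), array([ 0.2061, -0.2462,  0.072 ])), ([296, 293, 9, 8, 57], array([299.8, 296.6]), array([0.4553, 0.3141, 0.072 ]))]
side [([279, 179, 8, 6, 38], array([282.6, 181.6]), array([0.4576, 0.3106, 0.072 ]))]
back 80mm then to hover [0.498 0.145 0.293] [-1.213 -2.132  1.199]
turn [-0.003  -0.1956  0.0014]
```

send_rows(increments=[[0,0,-0.1,0,0,0,1],[0,0,-0.1,0,0,0,1],[0,0,-0.1,0,0,0,1],[0,0,-0.1,0,0,0,1],[0,0,-0.1,0,0,0,1],[0,0,-0.1,0,0,0,1],[0,0,-0.1,0,0,0,1],[0,0,-0.1,0,0,0,1],[0,0,-0.1,0,0,0,1],[0,0,-0.1,0,0,0,1]])

```text
t: 17.52
tcp_pos: [0.4973, 0.1445, 0.2933]
tcp_rot: [-2.957, -0.143, -0.936]
ft_force: [0.1, 0.5, -0.1]
opening: 0.088
grasp_force: 0.0
```

send_rows(increments=[[-0.12,-0.213,0.12,0,0,0,-1],[-0.12,-0.213,0.12,0,0,0,-1],[-0.12,-0.213,0.12,0,0,0,-1],[-0.12,-0.213,0.12,0,0,0,-1],[-0.12,-0.213,0.12,0,0,0,-1],[-0.12,-0.213,0.12,0,0,0,-1],[-0.12,-0.213,0.12,0,0,0,-1],[-0.12,-0.213,0.12,0,0,0,-1],[-0.12,-0.213,0.12,0,0,0,-1],[-0.12,-0.213,0.12,0,0,0,-1]])

```text
t: 18.35
tcp_pos: [0.4766, 0.2845, 0.2026]
tcp_rot: [-2.944, -0.209, -0.785]
ft_force: [-0.0, 0.4, 0.1]
opening: 0.0244
grasp_force: 0.0
```

send_rows(increments=[[0,0,0,0,-0.0195,0,-1],[0,0,0,0,-0.0195,0,-1],[0,0,0,0,-0.0195,0,-1],[0,0,0,0,-0.0195,0,-1],[0,0,0,0,-0.0195,0,-1],[0,0,0,0,-0.0195,0,-1],[0,0,0,0,-0.0195,0,-1],[0,0,0,0,-0.0195,0,-1],[0,0,0,0,-0.0195,0,-1],[0,0,0,0,-0.0195,0,-1]])

```text
t: 19.18
tcp_pos: [0.4766, 0.2841, 0.2029]
tcp_rot: [-3.087, -0.244, 0.143]
ft_force: [0.2, -0.1, -0.2]
opening: 0.0007
grasp_force: 0.0
```

```bash
python3 - <<'E'
from h import *
st,p,Rc=now(); print(st['t'],p,st['opening'],st['ft_force'].round(1),Rc.round(3).tolist(),st['joints'].round(3))
print(shift(p,[.457,.3125,.085],Rc).round(3))
w=snap('wrist','wrist7'); bar(w,p,Rc); f=w['frame'].astype(int); m=((f[...,2]>110)&(f[...,1]<60)&(f[...,0]<60)).astype(np.uint8)
k,_,s,ce=cv2.connectedComponentsWithStats(m); print([(s[i].tolist(),ce[i].round(1),onz(w,*ce[i],.073).round(4)) for i in range(1,k) if s[i][4]>100], proj(w,[.457,.3125,.075]))
E
```

```text
19.1833 [0.47663372 0.28412962 0.20291738] 0.0006855137717960479 [ 0.2 -0.1 -0.2] [[0.983, 0.155, -0.095], [0.158, -0.987, 0.034], [-0.089, -0.049, -0.995]] [0.475 0.377 1.759 0.084 1.076 1.845]
[-0.055 -0.316  1.502]
[([274, 173, 38, 37, 917], array([292. , 193.3]), array([0.4545, 0.3119, 0.073 ]))] [291.35009022 191.21918353]
```

send_rows(increments=[[0,0,0,-0.004,0.015,0,-1],[0,0,0,-0.004,0.015,0,-1],[-0.04,-0.078,0.2,0,0,0,-1],[-0.04,-0.078,0.2,0,0,0,-1],[-0.04,-0.078,0.2,0,0,0,-1],[-0.04,-0.078,0.2,0,0,0,-1],[-0.04,-0.078,0.2,0,0,0,-1],[0,0,0.2,0,0,0,-1],[0,0,0.1,0,0,0,-1],[0,0,0,0,0,0,-1]])

```text
t: 20.07
tcp_pos: [0.4551, 0.3138, 0.0977]
tcp_rot: [-3.11, -0.244, -0.007]
ft_force: [-0.4, -0.9, 0.3]
opening: 0.0005
grasp_force: 0.0
```

```bash
python3 - <<'E'
from h import *
st,p,Rc=now(); print(st['t'],p,st['ft_force'].round(1),Rc[:,2].round(3),shift(p,[.456,.3125,.085],Rc).round(3),shift(p,[.456,.3125,.0615],Rc).round(3))
E
```

```text
20.0667 [0.45506607 0.31377994 0.09766857] [-0.4 -0.9  0.3] [ 0.003  0.022 -1.   ] [0.008 0.021 0.158] [0.006 0.027 0.452]
```

send_rows(increments=[[0,0,0.07,0,0,0,-1],[0,0,0.07,0,0,0,-1],[0,0,0.07,0,0,0,-1],[0,0,0.06,0,0,0,-1],[0,0,0.05,0,0,0,-1],[0,0,0.05,0,0,0,-1],[0,0,0.04,0,0,0,-1],[0,0,0.03,0,0,0,-1],[0,0,0,0,0,0,-1],[0,0,0,0,0,0,-1]])

```text
t: 20.9
tcp_pos: [0.4567, 0.3147, 0.0646]
tcp_rot: [-3.109, -0.243, -0.011]
ft_force: [-1.1, -3.2, 6.5]
opening: 0.0005
grasp_force: 3.4
```

send_rows(increments=[[0,0,0.02,0,0,0,-1],[0,0,0.02,0,0,0,-1],[0,0,0.01,0,0,0,-1],[0,0,0.01,0,0,0,-1],[0,0,0,0,0,0,-1],[0,0,0,0,0,0,-1],[0,0,0,0,0,0,-1],[0,0,0,0,0,0,-1],[0,0,0,0,0,0,-1],[0,0,0,0,0,0,-1]])

```text
t: 21.73
tcp_pos: [0.4569, 0.3148, 0.0629]
tcp_rot: [-3.109, -0.243, -0.012]
ft_force: [-9.4, -8.1, 38.9]
opening: 0.0006
grasp_force: 19.4
```

The force jumped from 6.5 to 39 N at z = 0.063, so the plunger is on its stop. I'll back off.

send_rows(increments=[[0,0,-0.05,0,0,0,-1],[0,0,-0.1,0,0,0,-1],[0,0,-0.15,0,0,0,-1],[0,0,-0.2,0,0,0,-1],[0,0,-0.2,0,0,0,-1],[0,0,-0.2,0,0,0,-1],[0,0,-0.2,0,0,0,-1],[0,0,-0.2,0,0,0,-1],[0,0,0,0,0,0,-1],[0,0,0,0,0,0,-1]])

```text
t: 22.57
tcp_pos: [0.4565, 0.3129, 0.1643]
tcp_rot: [-3.108, -0.243, -0.014]
ft_force: [-0.5, -0.1, -0.7]
opening: 0.0004
grasp_force: 0.0
```

```bash
python3 - <<'E'
from h import *
st,p,Rc=now(); print(st['t'],p,st['ft_force'].round(1),st['qvel'].round(3))
d=snap('side','side8'); c6=load('side6'); s=snap('scene','scene8')
for n,c in(('6',c6),('8',d)):
    f=c['frame']; m=np.zeros(f.shape[:2],np.uint8); m[165:185,312:365]=(f[165:185,312:365].max(2)<60)
    k,_,q,ce=cv2.connectedComponentsWithStats(m); print(n,'grips',[(q[i].tolist(),ce[i].round(1)) for i in range(1,k) if q[i][4]>10])
    g=f.astype(int); m=((g[...,2]>130)&(g[...,1]<90)&(g[...,0]<90)).astype(np.uint8)
    k,_,q,ce=cv2.connectedComponentsWithStats(m); print('red',[(q[i].tolist(),ce[i].round(1)) for i in range(1,k) if q[i][4]>25])
print('expected grips px',[proj(d,H+RS@[x,0,0]).round(1) for x in(-.042,.042)])
# bystanders unchanged?
a=load('side0')['frame'].astype(int)
for n,(x,y) in dict(cup=(279,233),ram=(372,281),salt=(386,306)).items(): print(n,np.abs(a[y-12:y+12,x-12:x+12]-d['frame'][y-12:y+12,x-12:x+12]).mean().round(1))
E
```

```text
22.5667 [0.45645489 0.31290991 0.16425171] [-0.5 -0.1 -0.7] [ 0.001  0.028  0.022 -0.    -0.004  0.001]
6 grips [([343, 171, 16, 6, 75], array([349.6, 173.3])), ([312, 173, 19, 5, 60], array([320.4, 175.2]))]
red [([279, 179, 8, 6, 38], array([282.6, 181.6]))]
8 grips [([343, 171, 17, 6, 76], array([349.7, 173.3])), ([314, 174, 17, 4, 54], array([321.2, 175.2]))]
red [([279, 179, 8, 6, 39], array([282.6, 181.7]))]
expected grips px [array([321., 175.]), array([349.6, 172.7])]
cup 2.4
ram 2.3
salt 2.4
```

The basket is still at the seat (grips within 1 px of where they should be), the plunger is back up and the cup, ramekin and shaker are unmoved. I'll hand it in.

```bash
python3 -c "
from station import env
print(env.hand_in())"
```

```text
the job is handed in; nothing more can be done
None
```

I handed the job in at about 23 s: the basket hangs about level on the hook and is let go, the timer's plunger was pushed to its stop and sprang back up, and the cup, ramekin and salt shaker did not move; `hand_in()` gave no verdict.

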